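# Square up the soap tins on the packing rack and press their lids home

### The arm

A 6-joint arm with a two-finger parallel gripper is mounted at the origin on the work surface. World frame = base frame: x ahead of the robot, y to its left, z up, the work surface at z = 0. Lengths are in m, angles in rad, forces in N, time in s.
With the tool pointing down it reaches from about 0.25 to 0.85 m from the base axis. Payload 12.5 kg.
Tool frame: the origin (TCP) lies midway between the tips of the shut fingers; the grasp point (between the pads) lies 19 mm behind it; z points along the fingers, y is the line along which they close (so a half turn about z gives the same grasp; the last joint's range is limited). The gripper opens to 93 mm and grips with 3 to 60 N. Pads are 15 mm wide; open, the fingers measure 128 mm over their backs; the gripper's body (75 mm by 188 mm) begins 65 mm behind the grasp point.
Start: joints at [-1.303, 0.351, 1.652, -0, 1.139, -0.085], TCP at [0.19, -0.516, 0.219] pointing down, gripper open.
Joint ranges: [-2.75, 2.75], [-0.79, 2.1], [0.01, 2.65], [-1.57, 4.71], [0.07, 3.14], [-2.87, 2.87]. Speed limits (rad/s): [2.22, 2.22, 2.79, 3.14, 3.14, 3.14].

### API

Orientations are given as a unit quaternion [x, y, z, w].
In Python, from plant import sense, eyes, order gives the robot as it stands.
- The arm moves only by the tool send_rows, never from a script. Its argument "deltas" is a list of rows, each a list of 3 entries, a list of its own where there are three numbers: the shift along the tool's x, y, z in units of 300 mm (1.0 is 300 mm), then the turn about the tool's z in units of 90 degrees (1.0 is 90 degrees), then the finger opening in mm, from 0 to 93. In form: [[[dx, dy, dz], roll, fingers], ...]. A call has exactly 5 rows; each row shifts and turns the commanded pose from where the row before left it, along the tool's axes as they then stand; what a row does not reach is not made up. A row lasts 1/8 s, in which the tool goes at most 62.5 mm and 10.7 degrees, less where a joint would pass 70% of its speed; a pose out of reach is approached as far as the arm can. A call with a number of a shift or a turn outside -1 to 1 is refused whole. A call with a gripper value outside its range is refused whole. The fingers move at their own pace and stop on an object; "squeeze" is the grip in N (left out, the last holds). Time passes only in rows, so rows that do not move let the fingers close, or fill a call up. It gives the time, the measured TCP pose, the force, the opening and the grip force at its end, in the units of the state.
- sense(): the state, without advancing time (a new reading comes with each control period).
- eyes.read_camera(name): name is "scene" or "top"; returns a dict with "pixels" (384x512x3 uint8, red, green, blue), "fx", "fy", "cx", "cy" (pixels), "eye" and "rotation" of the camera in the world. Camera axes: x right, y down, z forward; pixel columns grow to the right and rows downward; lengths in m; the calibration is good to about 2 mm. A picture is of the moment at which its call begins. There is no depth.
- order.sign_off(): hands the job in; it is judged then, once.
The state is a dict: "time": time; "q": joint angles; "joint_velocities": joint speeds; "joint_efforts": joint torques, N m; "ee_pos": TCP position; "eef_rot": TCP orientation; "wrist_force": force on the tool from outside, world axes, zero at the start; "moment": the same for the moment, N m; "width": finger opening in m; "grip_force": force on a finger pad.
Only numpy, scipy, OpenCV 4.12 (cv2) and the standard library are available. Lean on these libraries where they do the work, as an engineer would, in place of code of your own. Each camera call takes 0.05 s, during which the arm holds its last target. There are 200 camera calls.

### The job

The four soap tins stand anyhow on the lower board of the packing rack with their lids only half on. Slide them back under the upper tier, without lifting or tipping any of them, into one straight row: every tin flush against the back lip, the first close against the left end stop and each of the others close against its neighbour, in any order. Press every lid fully home, firmly but without denting the thin metal (60 newtons would dent it), and leave everything else where it is.

Things in the scene. Friction and masses are not known exactly. Their poses are not given: they have to be found in the camera images.
- rack: Wooden two-tier packing rack, fixed, its open front turned to the robot and to the robot's right. Origin under its middle, on the bench; x points to its back, y to its left end (as one faces it), z up. Lower board 300 x 530 mm (x -160 to 140, y -265 to 265), top at z = 12 mm. A back lip runs along the whole board, front face at x = 75 mm, 28 mm high above the board.
- row_corner (a point): Inner corner on top of the lower board, where the face of the back lip meets the right-hand face of the left end stop (a batten square to the lip); same axes as the rack, (75, 220, 12) mm in its frame. The stop is 28 mm high and reaches 105 mm forward from here.
- tier_edge (a point): Middle of the upper tier's front edge, underside; (10, 0, 211) mm in the rack's frame. The slatted tier reaches back from here over the place of the row, its bearers and uprights at y = +-245 mm. Under it an upright tool has no room: it must lean 25 to 45 degrees, fingertips to the rack's back, top to its front.
- tin_rose: Square aluminium soap tin, 60 x 60 mm, dusty rose panel on its lid, about 0.19 kg, loose on the lower board. Origin at the middle of its underside, z up, x and y square to its sides. Base 22 mm high; the lid is as wide. 36 mm high with the lid fully home, up to 44 mm with it proud (a gold-lacquered neck then shows).
- lid_rose (a joint): How far the press-on lid of the dusty rose tin has been pushed down, m: 0 = standing 8 mm proud, 0.008 = fully home, on the stop. It slides straight down without tilting wherever its top is pressed, against a friction of about 7 N, stays where it is left and does not come off. Readings are noisy.
- tin_teal: Square aluminium soap tin, 60 x 60 mm, dark teal panel on its lid, about 0.19 kg, loose on the lower board. Origin at the middle of its underside, z up, x and y square to its sides. Base 22 mm high; the lid is as wide. 36 mm high with the lid fully home, up to 44 mm with it proud (a gold-lacquered neck then shows).
- lid_teal (a joint): How far the press-on lid of the dark teal tin has been pushed down, m: 0 = standing 8 mm proud, 0.008 = fully home, on the stop. It slides straight down without tilting wherever its top is pressed, against a friction of about 7 N, stays where it is left and does not come off. Readings are noisy.
- tin_cream: Square aluminium soap tin, 60 x 60 mm, cream panel on its lid, about 0.19 kg, loose on the lower board. Origin at the middle of its underside, z up, x and y square to its sides. Base 22 mm high; the lid is as wide. 36 mm high with the lid fully home, up to 44 mm with it proud (a gold-lacquered neck then shows).
- lid_cream (a joint): How far the press-on lid of the cream tin has been pushed down, m: 0 = standing 8 mm proud, 0.008 = fully home, on the stop. It slides straight down without tilting wherever its top is pressed, against a friction of about 7 N, stays where it is left and does not come off. Readings are noisy.
- tin_grey: Square aluminium soap tin, 60 x 60 mm, dark grey panel on its lid, about 0.19 kg, loose on the lower board. Origin at the middle of its underside, z up, x and y square to its sides. Base 22 mm high; the lid is as wide. 36 mm high with the lid fully home, up to 44 mm with it proud (a gold-lacquered neck then shows).
- lid_grey (a joint): How far the press-on lid of the dark grey tin has been pushed down, m: 0 = standing 8 mm proud, 0.008 = fully home, on the stop. It slides straight down without tilting wherever its top is pressed, against a friction of about 7 N, stays where it is left and does not come off. Readings are noisy.
- bar_front: Bystander: small cream soap bar, 50 x 50 x 28 mm, loose on the lower board near its right end; origin under its middle.
- bar_back: Bystander: cream soap bar, 60 x 50 x 28 mm, loose on the lower board at its right end, further back; origin under its middle.
- stamp: Bystander: turned wooden soap stamp, 48 mm foot, 86 mm high, standing on the bench; origin under its foot.
- scraper: Bystander: trimming scraper with a red handle and a flat steel blade, 200 mm long, lying on the bench; origin under its middle.
- jar: Bystander: amber jar with brass cap, 64 mm across, 95 mm high, on the bench; origin under its middle.
- tape_roll: Bystander: roll of brown tape, 90 mm across, 45 mm high, on the bench; origin under its middle.

How it is judged:
At the end, for the whole second after the job is handed in: All four tins at rest flat on the lower board, square to the rack within 0.06 rad, backs within 3.5 mm of the back lip, in any order in the four 60 mm places counted from the left end stop (each at most 6 mm too far from it); every lid home within 1.7 mm (x of tin_rose in the frame of rack between 0.0415 and 0.049 m and (y of tin_rose in the frame of rack between 0.184 and 0.193 m or y of tin_rose in the frame of rack between 0.124 and 0.133 m or y of tin_rose in the frame of rack between 0.064 and 0.073 m or y of tin_rose in the frame of rack between 0.004 and 0.013 m) and (angle between the x axis of tin_rose and the x axis of rack, either way round below 0.06 rad or angle between the x axis of tin_rose and the y axis of rack, either way round below 0.06 rad) and angle between each of tin_rose, tin_teal, tin_cream, tin_grey's own z axis and vertical below 0.05 rad and z of each of tin_rose, tin_teal, tin_cream, tin_grey in the frame of rack below 0.015 m and linear speed of each of tin_rose, tin_teal, tin_cream, tin_grey below 0.01 m/s and value of joint each of lid_rose, lid_teal, lid_cream, lid_grey above 0.0063 m and x of tin_teal in the frame of rack between 0.0415 and 0.049 m and (y of tin_teal in the frame of rack between 0.184 and 0.193 m or y of tin_teal in the frame of rack between 0.124 and 0.133 m or y of tin_teal in the frame of rack between 0.064 and 0.073 m or y of tin_teal in the frame of rack between 0.004 and 0.013 m) and (angle between the x axis of tin_teal and the x axis of rack, either way round below 0.06 rad or angle between the x axis of tin_teal and the y axis of rack, either way round below 0.06 rad) and x of tin_cream in the frame of rack between 0.0415 and 0.049 m and (y of tin_cream in the frame of rack between 0.184 and 0.193 m or y of tin_cream in the frame of rack between 0.124 and 0.133 m or y of tin_cream in the frame of rack between 0.064 and 0.073 m or y of tin_cream in the frame of rack between 0.004 and 0.013 m) and (angle between the x axis of tin_cream and the x axis of rack, either way round below 0.06 rad or angle between the x axis of tin_cream and the y axis of rack, either way round below 0.06 rad) and x of tin_grey in the frame of rack between 0.0415 and 0.049 m and (y of tin_grey in the frame of rack between 0.184 and 0.193 m or y of tin_grey in the frame of rack between 0.124 and 0.133 m or y of tin_grey in the frame of rack between 0.064 and 0.073 m or y of tin_grey in the frame of rack between 0.004 and 0.013 m) and (angle between the x axis of tin_grey and the x axis of rack, either way round below 0.06 rad or angle between the x axis of tin_grey and the y axis of rack, either way round below 0.06 rad)); the robot touches nothing.
It fails at once if a tin is lifted more than 12 mm off the board (z of any of tin_rose, tin_teal, tin_cream, tin_grey in the frame of rack above 0.024 m).
It fails at once if a tin is tipped by more than 20 degrees (angle between any of tin_rose, tin_teal, tin_cream, tin_grey's own z axis and vertical above 0.35 rad).
It fails at once if the gripper presses a tin or its lid with more than 60 N, which dents it (contact force between any of tin_rose, tin_teal, tin_cream, tin_grey and the fingers above 60 N).
It fails at once if another loose thing (soap bars, stamp, scraper, jar, tape) is moved by more than 20 mm (distance of any of bar_front, bar_back, stamp, scraper, jar, tape_roll from where it was at the start of the episode above 0.02 m).
It also fails if it takes over 72 s, if anything falls off the work surface, if the arm or the gripper's body presses on something with over 40 N, if the wrist force passes 120 N, or if a joint passes its speed limit or range.

## Working session

There is one attempt and no reset: what is moved stays moved. The work goes in short steps, Python scripts to look and compute and a tool call to move; the robot and the scene stay as the last step left them, time stands still between calls to the robot, and variables do not carry over. Pictures are saved under pics/ and viewed, at most 10 in all, crops included, and the job is handed in when it is done.

Besides the shell and the picture viewer there is one more tool, called after "Request:" by a JSON object that holds its "api" and its "payload", one argument or row to a line. send_rows: Moves the arm, as the interface text tells. Shifts and turns lie within -1 to 1; 1 stands for 300 mm of shift or 90 degrees of turn. Its arguments: {"type":"object","properties":{"deltas":{"type":"array"},"squeeze":{"type":"number"}},"required":["deltas"]}

```bash
mkdir -p pics; ls
python3 - <<'E'
from plant import sense, eyes, order
import cv2,numpy as np
s=sense(); print({k:np.round(v,3).tolist() for k,v in s.items()})
for n in("scene","top"):
    c=eyes.read_camera(n); p=c["pixels"]; np.savez(f"cam_{n}.npz",**c)
    print(n,c["fx"],c["fy"],c["cx"],c["cy"],c["eye"],c["rotation"])
    cv2.imwrite(f"pics/{n}0.png",cv2.resize(p[:,:,::-1],(800,600),interpolation=cv2.INTER_CUBIC))
E
```

```text
pics
{'time': 0.0, 'q': [-1.303, 0.351, 1.652, 0.0, 1.139, -0.085], 'joint_velocities': [-0.0, 0.001, -0.001, -0.0, 0.002, -0.001], 'joint_efforts': [-0.005, -49.733, -28.526, 0.07, 0.026, -0.0], 'ee_pos': [0.19, -0.516, 0.218], 'eef_rot': [0.984, 0.176, -0.0, -0.001], 'wrist_force': [0.172, -0.869, 0.126], 'moment': [-0.025, 0.006, 0.028], 'grip_force': 0.0, 'width': 0.093}
scene 474.8222395595632 474.8222395595632 261.0298863519465 190.7995809611523 [0.21897802 0.65204876 1.39068142] [-0.22887879  0.93349673 -0.26699314  0.07009296]
top 375.39953315724784 375.39953315724784 252.66044276759732 191.3583911384747 [ 0.50242644 -0.01287227  1.25036664] [-0.70280068  0.71031562 -0.02611679  0.02899711]
```

View pics/scene0.png

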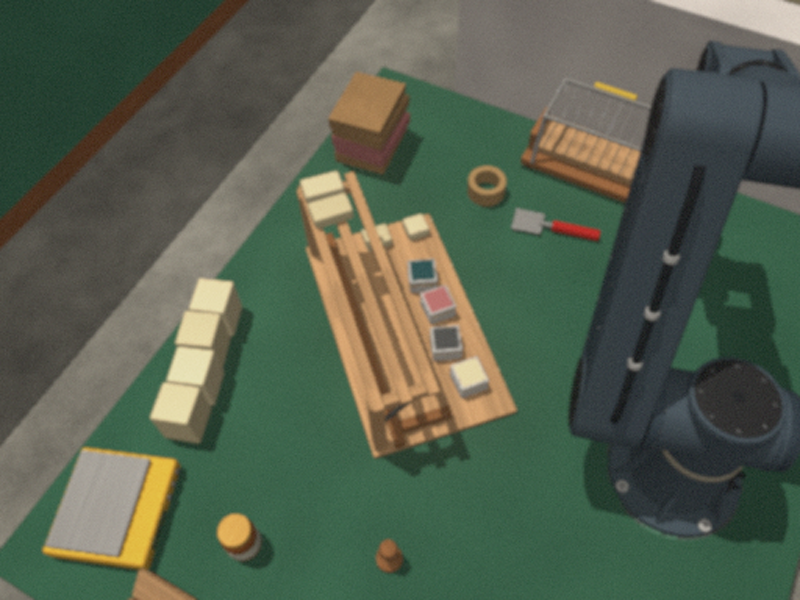

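View pics/top0.png

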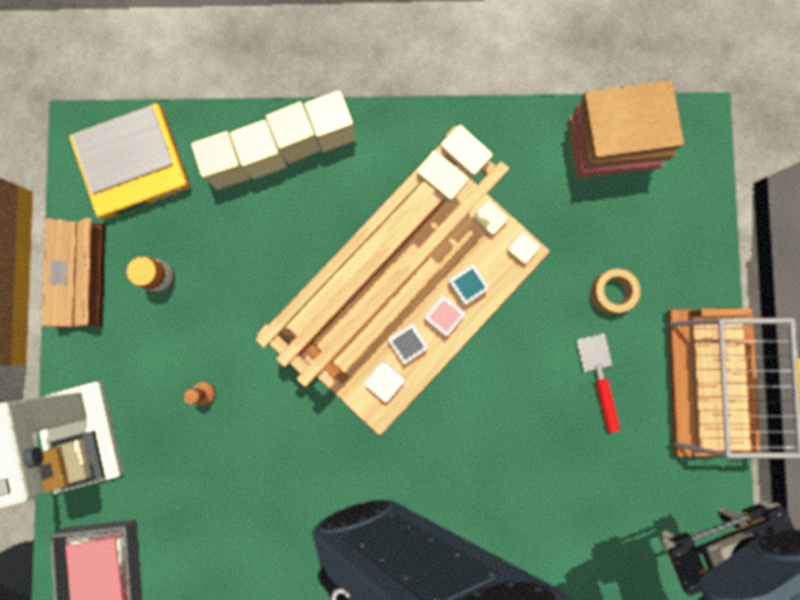

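The scene view shows the rack turned about 40°. The board's front corners are at top px (378,435) and (548,250). In the top view the tins are cream (384,383), grey (407,344), rose (445,316) and teal (468,285). The bars are at (523,248) and (489,217).

```bash
cat > h.py <<'E'
import numpy as np,cv2
from scipy.spatial.transform import Rotation as R
def load(n):
    return dict(np.load(f"cam_{n}.npz"))
def snap(n):
    from plant import eyes
    c=eyes.read_camera(n); np.savez(f"cam_{n}.npz",**c); return c
def rays(c,uv):
    uv=np.atleast_2d(uv).astype(float)
    d=np.c_[(uv[:,0]-c["cx"])/c["fx"],(uv[:,1]-c["cy"])/c["fy"],np.ones(len(uv))]
    return R.from_quat(c["rotation"]).apply(d)
def plane(c,uv,z):
    d=rays(c,uv); return (c["eye"]+d*((z-c["eye"][2])/d[:,2])[:,None])
def proj(c,P):
    p=R.from_quat(c["rotation"]).inv().apply(np.atleast_2d(P)-c["eye"])
    return np.c_[p[:,0]/p[:,2]*c["fx"]+c["cx"],p[:,1]/p[:,2]*c["fy"]+c["cy"]]
def tri(c1,u1,c2,u2):
    d1,d2=rays(c1,u1)[0],rays(c2,u2)[0]
    s=np.linalg.lstsq(np.c_[d1,-d2],c2["eye"]-c1["eye"],rcond=None)[0]
    a,b=c1["eye"]+d1*s[0],c2["eye"]+d2*s[1]
    return (a+b)/2,np.linalg.norm(a-b)
E
cat > m1.py <<'E'
from h import *
T,S=load("top"),load("scene")
def edge(c,a,b,inside):   # sub-pixel green->wood transition along segment a-b (native px)
    g=c["pixels"].astype(float); ex=g[:,:,0]-g[:,:,1]  # green:neg wood:pos
    a,b,i=map(np.float64,(a,b,inside)); t=(b-a)/np.linalg.norm(b-a); n=np.array([-t[1],t[0]])
    if n@(i-a)<0:n=-n
    pts=[]
    for f in np.linspace(.1,.9,40):
        p=a+f*(b-a); k=np.arange(-9,9,.25); q=p+k[:,None]*n
        v=cv2.remap(ex.astype(np.float32),q[:,:1].astype(np.float32),q[:,1:].astype(np.float32),1)[:,0]
        h=(v.min()+v.max())/2; j=np.argmax(v>h)
        if j>0: pts.append(q[j])
    vx,vy,x,y=cv2.fitLine(np.float32(pts),cv2.DIST_HUBER,0,.01,.01).ravel()
    return np.cross([x,y,1],[x+vx,y+vy,1])
def cor(l,m):
    p=np.cross(l,m); return p[:2]/p[2]
k=.64
t=[np.array(p)*k for p in[(378,435),(548,250),(335,392),(508,208)]]
s=[np.array(p)*k for p in[(515,410),(430,215),(453,431),(398,221)]]
P=[]
for c,q in((T,t),(S,s)):
    ctr=(q[0]+q[1]+q[2]+q[3])/4
    lf=edge(c,q[0],q[1],ctr); ll=edge(c,q[0],q[2],ctr); lr=edge(c,q[1],q[3],ctr)
    P.append((cor(lf,ll),cor(lf,lr)))
    print(np.round(P[-1],1).tolist(),plane(c,P[-1],.012).round(4).tolist())
for j in(0,1): print("tri",tri(T,P[0][j],S,P[1][j]))
FL,FR=[(plane(T,P[0][j],.012)[0]+0*plane(S,P[1][j],.012)[0]) for j in(0,1)]
y=FL-FR; print("len",np.linalg.norm(y)); y/=np.linalg.norm(y); yaw=np.arctan2(-y[0],y[1])
x=np.array([np.cos(yaw),np.sin(yaw),0]); O=(FL+FR)/2+.16*x; O[2]=0
print("yaw",yaw,np.degrees(yaw),"O",O); np.savez("rack.npz",O=O,yaw=yaw)
E
python3 m1.py
cat > m2.py <<'E'
from h import *
import sys
T,S=load("top"),load("scene"); r=np.load("rack.npz"); Rz=R.from_euler("z",float(r["yaw"])); O=r["O"]
inv=lambda p:Rz.inv().apply(p-O)
def blobs(c):
    hsv=cv2.cvtColor(c["pixels"],cv2.COLOR_RGB2HSV); H,s,V=[hsv[...,i].astype(int) for i in range(3)]
    poly=proj(c,Rz.apply(np.array([[-.165,.27,.03],[-.165,-.2,.03],[.05,-.2,.03],[.05,.27,.03]]))+O)
    m=np.zeros(H.shape,np.uint8); cv2.fillConvexPoly(m,poly.astype(np.int32),1)
    M={"rose":((H>165)|(H<6))&(s>55)&(V>120),"teal":(H>84)&(H<105)&(s>90),"grey":(s<70)&(V<115),"cream":(s<75)&(V>205)&(H<40)}
    out={}
    for n,mm in M.items():
        mm=(mm&(m>0)).astype(np.uint8)
        mm=cv2.morphologyEx(mm,cv2.MORPH_OPEN,np.ones((3,3)))
        cs=sorted(cv2.findContours(mm,0,2)[0],key=cv2.contourArea)[-3:][::-1]
        out[n]=[(cv2.moments(k),k) for k in cs if cv2.contourArea(k)>60]
    return out
bt,bs=blobs(T),blobs(S)
for n in bt:
    for m,k in bt[n]:
        u=(m["m10"]/m["m00"],m["m01"]/m["m00"]); w=plane(T,k[:,0],.052)
        rr=cv2.minAreaRect((inv(w)[:,:2]*1000).astype(np.float32))
        best=[]
        for m2,_ in bs[n]:
            v=(m2["m10"]/m2["m00"],m2["m01"]/m2["m00"]); p,g=tri(T,u,S,v); best.append((g,p))
        b=min(best,key=lambda q:q[0]) if best else (9,np.zeros(3))
        print(n,np.round(u,1),"rack tri",inv(b[1]).round(4),"gap",round(b[0],4),"plane52",inv(plane(T,u,.052))[0].round(4),"rect",np.round(rr[0],1),np.round(rr[1],1),round(rr[2],1))
E
python3 m2.py
```

```text
[[242.8, 279.3], [352.2, 160.3]] [[0.3128, 0.0268, 0.012], [0.6994, -0.3404, 0.012]]
[[331.2, 263.2], [274.1, 135.2]] [[0.312, 0.0289, 0.012], [0.7006, -0.3436, 0.012]]
tri (array([0.31223518, 0.02698221, 0.00773781]), np.float64(0.0001483298721551892))
tri (array([ 0.69826491, -0.33866697,  0.01876329]), np.float64(6.794130462727708e-05))
len 0.5331997726846976
yaw 0.8109877719291659 46.466176568259385 O [ 0.61630097 -0.04081912  0.        ]
rose [284.3 201.8] rack tri [-0.0873 -0.007   0.0576] gap 0.0001 plane52 [-0.0873 -0.0075  0.052 ] rect [-86.9  -7.8] [42.8 43.1] 4.1
teal [300.  181.5] rack tri [-0.0804 -0.0883  0.0589] gap 0.0013 plane52 [-0.0799 -0.0896  0.052 ] rect [-80.  -89.7] [41.2 41.9] 76.1
cream [284.4 201.3] rack tri [-0.1366 -0.0178 -0.3199] gap 0.0971 plane52 [-0.0865 -0.0089  0.052 ] rect [-86.3  -9.1] [64. 64.] 2.1
cream [245.2 243.7] rack tri [-0.0872  0.1749  0.0578] gap 0.0017 plane52 [-0.0865  0.175   0.052 ] rect [-87.5 173.9] [63.5 64.6] 2.9
```

Request:
{"api": "send_rows", "payload": {
  "deltas": [
    [[0,0,-0.2],0,0],
    [[0,0,-0.2],0,0],
    [[0,0,-0.2],0,0],
    [[0,0,-0.2],0,0],
    [[0,0,-0.2],0,0]
  ]
}}

```text
time: 0.72
ee_pos: [0.1899, -0.5157, 0.5204]
eef_rot: [0.984, 0.175, -0.0, -0.0]
wrist_force: [0.2, -0.7, 0.3]
width: 0.0476
grip_force: 0.0
```

Request:
{"api": "send_rows", "payload": {
  "deltas": [
    [[0,0,0],-0.097,0],
    [[0,0,0],-0.097,0],
    [[0,0,0],-0.097,0],
    [[0.18,-0.09,0],0,0],
    [[0.18,-0.09,0],0,0]
  ]
}}

```text
time: 1.35
ee_pos: [0.2256, -0.3994, 0.5178]
eef_rot: [0.919, 0.394, 0.0, -0.001]
wrist_force: [1.0, 0.5, 0.8]
width: 0.0013
grip_force: 0.0
```

Request:
{"api": "send_rows", "payload": {
  "deltas": [
    [[0.18,-0.09,0],0,0],
    [[0.18,-0.09,0],0,0],
    [[0.18,-0.09,0],0,0],
    [[0.18,-0.09,0],0,0],
    [[0.18,-0.09,0],0,0]
  ]
}}

```text
time: 1.98
ee_pos: [0.3138, -0.1101, 0.5185]
eef_rot: [0.919, 0.394, 0.0, 0.0]
wrist_force: [0.9, -0.1, -0.1]
width: 0.0008
grip_force: 0.0
```

Request:
{"api": "send_rows", "payload": {
  "deltas": [
    [[0.18,-0.09,0],0,0],
    [[0.18,-0.09,0],0,0],
    [[0.18,-0.09,0],0,0],
    [[0.18,-0.09,0],0,0],
    [[0.18,-0.09,0],0,0]
  ]
}}

```text
time: 2.6
ee_pos: [0.4022, 0.1788, 0.5185]
eef_rot: [0.919, 0.394, -0.0, 0.0]
wrist_force: [0.5, -1.0, 0.1]
width: 0.0004
grip_force: 0.0
```

Request:
{"api": "send_rows", "payload": {
  "deltas": [
    [[0.18,-0.09,0],0,0],
    [[0.18,-0.09,0],0,0],
    [[0.18,-0.09,0],0,0],
    [[0.18,-0.09,0],0,0],
    [[0.18,-0.09,0],0,0]
  ]
}}

```text
time: 3.22
ee_pos: [0.4908, 0.4671, 0.5183]
eef_rot: [0.919, 0.394, -0.0, 0.0]
wrist_force: [0.7, -0.7, 0.7]
width: 0.0004
grip_force: 0.0
```

Run:
```python
from plant import sense
from h import *
s=sense();print(np.round(s["q"],3),np.round(s["ee_pos"],4),R.from_quat(s["eef_rot"]).as_matrix().round(3).tolist())
T=load("top");p=T["pixels"];print(p[220,260],p[218:224:2,256:266:3].tolist())
r=np.load("rack.npz");print(R.from_euler("z",-float(r["yaw"])).apply(plane(T,[(260.5,220)],.052)-r["O"]))
```

```text
[ 0.692  0.546  0.653 -0.     1.942  1.453] [0.4908 0.4671 0.5183] [[0.69, 0.724, -0.0], [0.724, -0.69, -0.0], [-0.0, 0.0, -1.0]]
[134 137 133] [[[128, 132, 130], [136, 136, 136], [130, 134, 133], [131, 133, 131]], [[130, 129, 131], [133, 135, 132], [131, 130, 130], [135, 138, 134]], [[134, 136, 131], [132, 134, 135], [127, 129, 129], [136, 139, 134]]]
[[-0.07104524  0.08689757  0.052     ]]
```

Request:
{"api": "send_rows", "payload": {
  "deltas": [
    [[0.05,-0.133,0],0,0],
    [[0.05,-0.133,0],0,0],
    [[0.2,0,0],0,0],
    [[0.2,0,0],0,0],
    [[0.2,0,0],0,0]
  ]
}}

```text
time: 3.85
ee_pos: [0.5185, 0.605, 0.4696]
eef_rot: [0.919, 0.394, 0.015, -0.008]
wrist_force: [0.1, 0.6, 0.1]
width: 0.0003
grip_force: 0.0
```

Request:
{"api": "send_rows", "payload": {
  "deltas": [
    [[0.2,0,0],0,0],
    [[0.2,0,0],0,0],
    [[0.2,0,0],0,0],
    [[0.2,0,0],0,0],
    [[0.2,0,0],0,0]
  ]
}}

```text
time: 4.47
ee_pos: [0.5882, 0.6653, 0.3986]
eef_rot: [0.914, 0.392, 0.094, -0.045]
wrist_force: [-1.1, -0.8, 0.1]
width: 0.0006
grip_force: 0.0
```

Run:
```python
from plant import sense
from h import *
s=sense();print(np.round(s["q"],3),np.round(s["ee_pos"],4),R.from_quat(s["eef_rot"]).as_matrix().round(3).tolist())
```

```text
[0.79  1.06  0.014 0.014 1.86  1.557] [0.5882 0.6653 0.3986] [[0.675, 0.725, 0.136], [0.708, -0.689, 0.156], [0.207, -0.01, -0.978]]
```

Request:
{"api": "send_rows", "payload": {
  "deltas": [
    [[0.2,0,0],0,0],
    [[0.2,0,0],0,0],
    [[0.2,0,0],0,0],
    [[0.2,0,0],0,0],
    [[0.2,0,0],0,0]
  ]
}}

```text
time: 5.1
ee_pos: [0.6375, 0.7067, 0.3779]
eef_rot: [0.902, 0.386, 0.174, -0.083]
wrist_force: [-0.4, 0.7, 0.3]
width: 0.0008
grip_force: 0.0
```

Request:
{"api": "send_rows", "payload": {
  "deltas": [
    [[0.2,0,0],0,0],
    [[0.2,0,0],0,0],
    [[0.2,0,0],0,0],
    [[0.2,0,0],0,0],
    [[0.2,0,0],0,0]
  ]
}}

```text
time: 5.72
ee_pos: [0.6701, 0.7323, 0.4111]
eef_rot: [0.882, 0.378, 0.255, -0.119]
wrist_force: [-0.2, 0.1, -0.0]
width: 0.0007
grip_force: 0.0
```

```bash
cat > st.py <<'E'
from plant import sense
from h import *
s=sense();r=np.load("rack.npz");Rz=R.from_euler("z",float(r["yaw"])).inv()
M=(Rz*R.from_quat(s["eef_rot"])).as_matrix()
print("q",np.round(s["q"],3),"world",np.round(s["ee_pos"],4),"F",np.round(s["wrist_force"],1),"t",s["time"])
print("rack pos",Rz.apply(s["ee_pos"]-r["O"]).round(4),"tilt",np.degrees(np.arccos(-M[2,2])).round(1));print(M.round(3).tolist())
E
python3 st.py
```

```text
q [0.772 1.091 0.013 0.038 1.469 1.541] world [0.6701 0.7323 0.4111] F [-0.2  0.1 -0. ] t 5.725
rack pos [0.5975 0.4935 0.4111] tilt 32.7
[[0.842, 0.003, 0.54], [-0.007, -1.0, 0.017], [0.54, -0.018, -0.842]]
```

The arm now leans 32.7° in the rack's x–z plane, because being driven against the reach limit tilts it. Next I'll bring it round in front of the rack, keeping that lean.

Request:
{"api": "send_rows", "payload": {
  "deltas": [
    [[-0.14,0.075,-0.091],0,0],
    [[-0.14,0.075,-0.091],0,0],
    [[-0.14,0.075,-0.091],0,0],
    [[-0.14,0.075,-0.091],0,0],
    [[-0.14,0.075,-0.091],0,0]
  ]
}}

```text
time: 6.35
ee_pos: [0.6051, 0.5279, 0.417]
eef_rot: [0.882, 0.379, 0.255, -0.119]
wrist_force: [1.1, -0.2, 0.8]
width: 0.0005
grip_force: 0.0
```

```bash
python3 st.py; sed -i 's/(s<70)&(V<115)/(s<25)\&(V<160)\&(V>60)/' m2.py; python3 m2.py | grep grey
```

```text
q [0.617 0.458 1.123 0.144 1.006 1.334] world [0.6051 0.5279 0.417 ] F [ 1.1 -0.2  0.8] t 6.35
rack pos [0.4046 0.3999 0.417 ] tilt 32.7
[[0.842, 0.005, 0.54], [-0.005, -1.0, 0.018], [0.54, -0.018, -0.842]]
grey [260.8 219.8] rack tri [-0.0707  0.0856  0.0506] gap 0.001 plane52 [-0.0711  0.0858  0.052 ] rect [-70.8  85.9] [43.3 43.2] 76.6
```

Request:
{"api": "send_rows", "payload": {
  "deltas": [
    [[-0.14,0.075,-0.091],0,0],
    [[-0.14,0.075,-0.091],0,0],
    [[-0.14,0.075,-0.091],0,0],
    [[-0.14,0.075,-0.091],0,0],
    [[-0.14,0.075,-0.091],0,0]
  ]
}}

```text
time: 6.98
ee_pos: [0.5157, 0.2686, 0.4168]
eef_rot: [0.882, 0.379, 0.255, -0.119]
wrist_force: [1.3, -0.3, 1.1]
width: 0.0005
grip_force: 0.0
```

Request:
{"api": "send_rows", "payload": {
  "deltas": [
    [[-0.14,0.075,-0.091],0,0],
    [[-0.14,0.075,-0.091],0,0],
    [[-0.14,0.075,-0.091],0,0],
    [[-0.14,0.075,-0.091],0,0],
    [[-0.14,0.075,-0.091],0,0]
  ]
}}

```text
time: 7.6
ee_pos: [0.4262, 0.0091, 0.4169]
eef_rot: [0.882, 0.379, 0.255, -0.118]
wrist_force: [-0.2, -0.2, 0.1]
width: 0.0004
grip_force: 0.0
```

```bash
cat >> st.py <<'E'
import sys
a=[float(v) for v in sys.argv[1:]]; p=Rz.apply(s["ee_pos"]-r["O"])*1000
for i in range(0,len(a),3):   # waypoints in rack mm -> tool units
    d=np.array(a[i:i+3])-p; print(a[i:i+3],"tool units",(M.T@d/300).round(4),"mm",np.linalg.norm(d).round(1)); p=np.array(a[i:i+3])
E
python3 st.py -87 174 80 -87 174 52 -87 174 48
```

```text
q [-0.44  -0.19   1.867  0.561  1.326  0.218] world [0.4262 0.0091 0.4169] F [-0.2 -0.2  0.1] t 7.6
rack pos [-0.0948  0.1722  0.4169] tilt 32.6
[[0.842, 0.005, 0.539], [-0.004, -1.0, 0.016], [0.539, -0.015, -0.842]]
[-87.0, 174.0, 80.0] tool units [-0.5833  0.0113  0.9599] mm 337.0
[-87.0, 174.0, 52.0] tool units [-0.0503  0.0014  0.0786] mm 28.0
[-87.0, 174.0, 48.0] tool units [-0.0072  0.0002  0.0112] mm 4.0
```

Request:
{"api": "send_rows", "payload": {
  "deltas": [
    [[-0.0833,0.0016,0.1371],0,0],
    [[-0.0833,0.0016,0.1371],0,0],
    [[-0.0833,0.0016,0.1371],0,0],
    [[-0.0833,0.0016,0.1371],0,0],
    [[-0.0833,0.0016,0.1371],0,0]
  ]
}}

```text
time: 8.22
ee_pos: [0.4295, 0.0152, 0.1747]
eef_rot: [0.882, 0.379, 0.254, -0.118]
wrist_force: [0.9, -0.3, 1.0]
width: 0.0008
grip_force: 0.0
```

Request:
{"api": "send_rows", "payload": {
  "deltas": [
    [[-0.0833,0.0016,0.1371],0,0],
    [[-0.0833,0.0016,0.1371],0,0],
    [[-0.018,0.0005,0.028],0,0],
    [[-0.018,0.0005,0.028],0,0],
    [[0,0,0],0,0]
  ]
}}

```text
time: 8.85
ee_pos: [0.4302, 0.0175, 0.0592]
eef_rot: [0.882, 0.379, 0.254, -0.119]
wrist_force: [-0.2, 0.4, 0.4]
width: 0.0006
grip_force: 0.0
```

```bash
python3 st.py -87 174 60 -87 174 56 -87 174 52
```

```text
q [-0.412  0.404  2.298  1.185  0.585 -0.716] world [0.4302 0.0175 0.0592] F [-0.2  0.4  0.4] t 8.85
rack pos [-0.0859  0.1751  0.0592] tilt 32.5
[[0.843, 0.005, 0.537], [-0.005, -1.0, 0.018], [0.537, -0.018, -0.843]]
[-87.0, 174.0, 60.0] tool units [-0.0015  0.0036 -0.0042] mm 1.7
[-87.0, 174.0, 56.0] tool units [-0.0072  0.0002  0.0112] mm 4.0
[-87.0, 174.0, 52.0] tool units [-0.0072  0.0002  0.0112] mm 4.0
```

Request:
{"api": "send_rows", "payload": {
  "deltas": [
    [[-0.0036,0,0.0056],0,0],
    [[-0.0036,0,0.0056],0,0],
    [[-0.0036,0,0.0056],0,0],
    [[0,0,0],0,0],
    [[0,0,0],0,0]
  ]
}}

```text
time: 9.48
ee_pos: [0.4304, 0.0176, 0.0539]
eef_rot: [0.882, 0.379, 0.254, -0.119]
wrist_force: [0.6, -0.7, 4.8]
width: 0.0006
grip_force: 2.7
```

Request:
{"api": "send_rows", "payload": {
  "deltas": [
    [[-0.0018,0,0.0028],0,0],
    [[-0.0018,0,0.0028],0,0],
    [[0,0,0],0,0],
    [[0,0,0],0,0],
    [[0,0,0],0,0]
  ]
}}

```text
time: 10.1
ee_pos: [0.4304, 0.0176, 0.0521]
eef_rot: [0.882, 0.379, 0.255, -0.119]
wrist_force: [-2.6, -2.6, 11.7]
width: 0.0007
grip_force: 6.1
```

Request:
{"api": "send_rows", "payload": {
  "deltas": [
    [[-0.0018,0,0.0028],0,0],
    [[0,0,0],0,0],
    [[0,0,0],0,0],
    [[0,0,0],0,0],
    [[0,0,0],0,0]
  ]
}}

```text
time: 10.72
ee_pos: [0.4306, 0.0177, 0.0517]
eef_rot: [0.882, 0.379, 0.255, -0.119]
wrist_force: [-8.3, -5.9, 25.5]
width: 0.0002
grip_force: 12.7
```

Request:
{"api": "send_rows", "payload": {
  "deltas": [
    [[-0.0018,0,0.0028],0,0],
    [[0,0,0],0,0],
    [[0,0,0],0,0],
    [[0,0,0],0,0],
    [[0,0,0],0,0]
  ]
}}

```text
time: 11.35
ee_pos: [0.4307, 0.0178, 0.0513]
eef_rot: [0.881, 0.379, 0.256, -0.119]
wrist_force: [-15.2, -9.9, 41.3]
width: 0.0002
grip_force: 20.3
```

Request:
{"api": "send_rows", "payload": {
  "deltas": [
    [[0.047,0,-0.073],0,0],
    [[0.0225,0.1465,0.0143],0,0],
    [[0.0225,0.1465,0.0143],0,0],
    [[-0.027,0,0.042],0,0],
    [[0,0,0],0,0]
  ]
}}

```text
time: 11.98
ee_pos: [0.5049, -0.0309, 0.0585]
eef_rot: [0.882, 0.379, 0.253, -0.119]
wrist_force: [-0.1, 0.1, -0.1]
width: 0.0003
grip_force: 0.0
```

```bash
python3 st.py -70 86 60 -70 86 50
```

```text
q [-0.446  0.498  2.092  1.023  0.65  -0.554] world [ 0.5049 -0.0309  0.0585] F [-0.1  0.1 -0.1] t 11.975
rack pos [-0.0695  0.0876  0.0585] tilt 32.5
[[0.843, 0.005, 0.538], [-0.006, -1.0, 0.018], [0.538, -0.019, -0.843]]
[-70.0, 86.0, 60.0] tool units [ 0.0013  0.0053 -0.0052] mm 2.3
[-70.0, 86.0, 50.0] tool units [-0.0179  0.0006  0.0281] mm 10.0
```

Request:
{"api": "send_rows", "payload": {
  "deltas": [
    [[-0.0036,0,0.0056],0,0],
    [[-0.0036,0,0.0056],0,0],
    [[-0.0036,0,0.0056],0,0],
    [[-0.0018,0,0.0028],0,0],
    [[0,0,0],0,0]
  ]
}}

```text
time: 12.6
ee_pos: [0.5048, -0.0306, 0.0526]
eef_rot: [0.882, 0.379, 0.254, -0.119]
wrist_force: [-2.0, -1.8, 5.5]
width: 0.0001
grip_force: 2.8
```

Request:
{"api": "send_rows", "payload": {
  "deltas": [
    [[-0.0018,0,0.0028],0,0],
    [[0,0,0],0,0],
    [[0,0,0],0,0],
    [[0,0,0],0,0],
    [[0,0,0],0,0]
  ]
}}

```text
time: 13.22
ee_pos: [0.505, -0.0305, 0.0521]
eef_rot: [0.882, 0.379, 0.254, -0.119]
wrist_force: [-4.8, -2.5, 13.0]
width: 0.0007
grip_force: 6.9
```

Request:
{"api": "send_rows", "payload": {
  "deltas": [
    [[-0.0018,0,0.0028],0,0],
    [[0,0,0],0,0],
    [[0,0,0],0,0],
    [[0,0,0],0,0],
    [[0,0,0],0,0]
  ]
}}

```text
time: 13.85
ee_pos: [0.5051, -0.0305, 0.0517]
eef_rot: [0.882, 0.379, 0.255, -0.119]
wrist_force: [-11.0, -5.0, 24.4]
width: 0.0006
grip_force: 12.3
```

Request:
{"api": "send_rows", "payload": {
  "deltas": [
    [[0.045,0,-0.07],0,0],
    [[-0.0225,0.155,-0.0143],0,0],
    [[-0.0225,0.155,-0.0143],0,0],
    [[-0.027,0,0.042],0,0],
    [[0,0,0],0,0]
  ]
}}

```text
time: 14.48
ee_pos: [0.5607, -0.1053, 0.0573]
eef_rot: [0.882, 0.379, 0.253, -0.12]
wrist_force: [-0.8, -0.1, -0.5]
width: 0.0007
grip_force: 0.0
```

```bash
python3 st.py -86 -7 60 -86 -7 50
```

```text
q [-0.531  0.594  1.889  0.882  0.753 -0.461] world [ 0.5607 -0.1053  0.0573] F [-0.8 -0.1 -0.5] t 14.475
rack pos [-0.085  -0.0041  0.0573] tilt 32.5
[[0.843, 0.006, 0.537], [-0.006, -1.0, 0.02], [0.537, -0.02, -0.843]]
[-86.0, -7.0, 60.0] tool units [ 0.0022  0.0095 -0.0096] mm 4.1
[-86.0, -7.0, 50.0] tool units [-0.0179  0.0007  0.0281] mm 10.0
```

Request:
{"api": "send_rows", "payload": {
  "deltas": [
    [[-0.0036,0,0.0056],0,0],
    [[-0.0036,0,0.0056],0,0],
    [[-0.0027,0,0.0042],0,0],
    [[0,0,0],0,0],
    [[0,0,0],0,0]
  ]
}}

```text
time: 15.1
ee_pos: [0.5609, -0.105, 0.053]
eef_rot: [0.882, 0.379, 0.253, -0.12]
wrist_force: [-3.3, -1.4, 5.3]
width: 0.0002
grip_force: 2.6
```

Request:
{"api": "send_rows", "payload": {
  "deltas": [
    [[-0.0018,0,0.0028],0,0],
    [[0,0,0],0,0],
    [[0,0,0],0,0],
    [[0,0,0],0,0],
    [[0,0,0],0,0]
  ]
}}

```text
time: 15.72
ee_pos: [0.561, -0.105, 0.0523]
eef_rot: [0.882, 0.379, 0.254, -0.12]
wrist_force: [-5.4, -0.5, 9.1]
width: 0.0005
grip_force: 4.6
```

Request:
{"api": "send_rows", "payload": {
  "deltas": [
    [[-0.0022,0,0.0034],0,0],
    [[0,0,0],0,0],
    [[0,0,0],0,0],
    [[0,0,0],0,0],
    [[0,0,0],0,0]
  ]
}}

```text
time: 16.35
ee_pos: [0.5611, -0.105, 0.0519]
eef_rot: [0.882, 0.379, 0.254, -0.12]
wrist_force: [-10.9, -2.1, 19.1]
width: 0.0004
grip_force: 9.7
```

Request:
{"api": "send_rows", "payload": {
  "deltas": [
    [[0.045,0,-0.07],0,0],
    [[0.0085,0.1415,0.0055],0,0],
    [[0.0085,0.1415,0.0055],0,0],
    [[-0.027,0,0.042],0,0],
    [[0,0,0],0,0]
  ]
}}

```text
time: 16.98
ee_pos: [0.6268, -0.1587, 0.0579]
eef_rot: [0.882, 0.379, 0.253, -0.12]
wrist_force: [0.1, 0.2, 0.2]
width: 0.0005
grip_force: 0.1
```

```bash
python3 st.py -79 -89 60 -79 -89 50
```

```text
q [-0.552  0.698  1.665  0.788  0.845 -0.35 ] world [ 0.6268 -0.1587  0.0579] F [0.1 0.2 0.2] t 16.975
rack pos [-0.0782 -0.0889  0.0579] tilt 32.5
[[0.843, 0.006, 0.537], [-0.006, -1.0, 0.02], [0.537, -0.02, -0.843]]
[-79.0, -89.0, 60.0] tool units [ 0.0017  0.0003 -0.0074] mm 2.3
[-79.0, -89.0, 50.0] tool units [-0.0179  0.0007  0.0281] mm 10.0
```

Request:
{"api": "send_rows", "payload": {
  "deltas": [
    [[-0.0036,0,0.0056],0,0],
    [[-0.0036,0,0.0056],0,0],
    [[-0.0036,0,0.0056],0,0],
    [[0,0,0],0,0],
    [[0,0,0],0,0]
  ]
}}

```text
time: 17.6
ee_pos: [0.6269, -0.1587, 0.0533]
eef_rot: [0.882, 0.379, 0.253, -0.12]
wrist_force: [-2.3, 0.2, 4.6]
width: 0.001
grip_force: 2.5
```

Request:
{"api": "send_rows", "payload": {
  "deltas": [
    [[-0.0018,0,0.0028],0,0],
    [[0,0,0],0,0],
    [[0,0,0],0,0],
    [[0,0,0],0,0],
    [[0,0,0],0,0]
  ]
}}

```text
time: 18.23
ee_pos: [0.627, -0.1587, 0.0525]
eef_rot: [0.882, 0.379, 0.254, -0.12]
wrist_force: [-2.3, 0.7, 6.7]
width: 0.0006
grip_force: 3.5
```

Request:
{"api": "send_rows", "payload": {
  "deltas": [
    [[-0.0018,0,0.0028],0,0],
    [[0,0,0],0,0],
    [[0,0,0],0,0],
    [[0,0,0],0,0],
    [[0,0,0],0,0]
  ]
}}

```text
time: 18.85
ee_pos: [0.6271, -0.1587, 0.0522]
eef_rot: [0.882, 0.379, 0.254, -0.12]
wrist_force: [-6.0, -0.6, 13.6]
width: 0.0006
grip_force: 6.7
```

Request:
{"api": "send_rows", "payload": {
  "deltas": [
    [[-0.0018,0,0.0028],0,0],
    [[0,0,0],0,0],
    [[0,0,0],0,0],
    [[0,0,0],0,0],
    [[0,0,0],0,0]
  ]
}}

```text
time: 19.48
ee_pos: [0.6272, -0.1587, 0.0519]
eef_rot: [0.881, 0.379, 0.254, -0.12]
wrist_force: [-9.8, -0.8, 21.0]
width: 0.0004
grip_force: 10.3
```

Request:
{"api": "send_rows", "payload": {
  "deltas": [
    [[0.045,0,-0.07],0,20],
    [[-0.087,0,-0.0555],0,20],
    [[-0.087,0,-0.0555],0,20],
    [[-0.045,0.001,0.07],0,20],
    [[-0.04,0.001,0.063],0,20]
  ]
}}

```text
time: 20.1
ee_pos: [0.5845, -0.2043, 0.0269]
eef_rot: [0.882, 0.379, 0.253, -0.12]
wrist_force: [-0.5, 0.5, -0.6]
width: 0.0201
grip_force: 0.0
```

```bash
python3 - <<'E'
from h import *
snap("top");snap("scene")
E
python3 m2.py; python3 st.py -138 -89 22 -138 -89 22 -50 -89 22 8.5 -89 22
```

```text
rose [284.2 202. ] rack tri [-0.0877 -0.0068  0.0502] gap 0.0 plane52 [-0.0876 -0.0066  0.052 ] rect [-86.9  -7.3] [38.8 41. ] 4.0
teal [299.9 181.6] rack tri [-0.3949  0.4749  0.    ] gap 9 plane52 [-0.0799 -0.0891  0.052 ] rect [-79.5 -88.9] [41.1 40.9] 76.0
grey [260.8 219.6] rack tri [-0.0713  0.0854  0.0451] gap 0.0009 plane52 [-0.0708  0.0853  0.052 ] rect [-71.   85.1] [41.5 41.4] 76.6
cream [284.3 201.3] rack tri [-0.1365 -0.0179 -0.3282] gap 0.0971 plane52 [-0.0862 -0.0084  0.052 ] rect [-85.8  -8.4] [64.4 65.8] 1.5
cream [245.1 243.7] rack tri [-0.0869  0.1754  0.0524] gap 0.0014 plane52 [-0.0863  0.1751  0.052 ] rect [-87.2 172.9] [63.9 65.3] 2.7
q [-0.657  0.734  1.708  0.803  0.842 -0.489] world [ 0.5837 -0.2034  0.0255] F [ 0.2 -0.8  0.7] t 20.2
rack pos [-0.1403 -0.0884  0.0255] tilt 32.5
[[0.843, 0.006, 0.537], [-0.007, -1.0, 0.023], [0.537, -0.023, -0.843]]
[-138.0, -89.0, 22.0] tool units [0.0003 0.0024 0.0139] mm 4.2
[-138.0, -89.0, 22.0] tool units [0. 0. 0.] mm 0.0
[-50.0, -89.0, 22.0] tool units [0.2474 0.0018 0.1576] mm 88.0
[8.5, -89.0, 22.0] tool units [0.1645 0.0012 0.1048] mm 58.5
```

Request:
{"api": "send_rows", "payload": {
  "deltas": [
    [[0.0003,0.0024,0.0139],0,20],
    [[0.036,0.0003,0.0229],0,20],
    [[0.036,0.0003,0.0229],0,20],
    [[0.036,0.0003,0.0229],0,20],
    [[0.036,0.0003,0.0229],0,20]
  ]
}}

```text
time: 20.82
ee_pos: [0.6236, -0.1658, 0.0242]
eef_rot: [0.882, 0.379, 0.254, -0.119]
wrist_force: [-2.4, -2.3, 2.4]
width: 0.0196
grip_force: 1.3
```

Request:
{"api": "send_rows", "payload": {
  "deltas": [
    [[0.036,0.0003,0.0229],0,20],
    [[0.036,0.0003,0.0229],0,20],
    [[0.036,0.0003,0.0229],0,20],
    [[0.036,0.0003,0.0229],0,20],
    [[0.036,0.0003,0.0229],0,20]
  ]
}}

```text
time: 21.45
ee_pos: [0.6676, -0.1196, 0.024]
eef_rot: [0.882, 0.379, 0.254, -0.119]
wrist_force: [-2.6, -1.9, 2.5]
width: 0.0201
grip_force: 1.6
```

```bash
python3 st.py 0 -89 22 8.5 -89 22
python3 - <<'E'
from h import *
a=snap("top")["pixels"][110:300,200:400,::-1];b=snap("scene")["pixels"][110:300,180:350,::-1]
cv2.imwrite("pics/p1.png",np.hstack([cv2.resize(a,(400,380),interpolation=2),cv2.resize(b,(340,380),interpolation=2)]))
E
```

```text
q [-0.462  0.779  1.61   0.831  0.78  -0.319] world [ 0.6676 -0.1196  0.024 ] F [-2.6 -1.9  2.5] t 21.45
rack pos [-0.0218 -0.0914  0.024 ] tilt 32.6
[[0.843, 0.006, 0.538], [-0.005, -1.0, 0.018], [0.538, -0.018, -0.843]]
[0.0, -89.0, 22.0] tool units [ 0.0578 -0.0076  0.0448] mm 22.0
[8.5, -89.0, 22.0] tool units [0.0239 0.0002 0.0152] mm 8.5
```

View pics/p1.png

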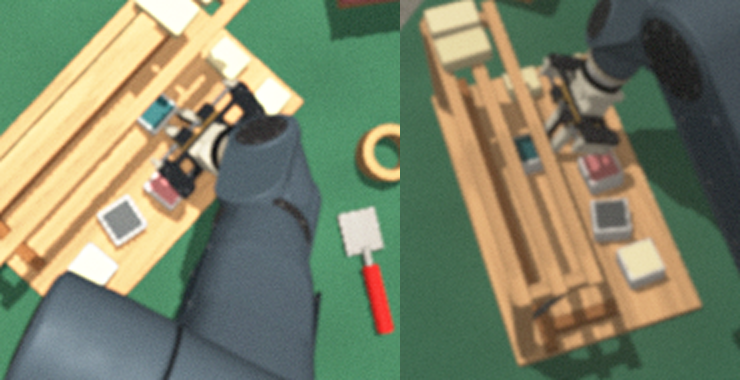

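The view shows teal (crop px 157,112) sliding squarely back under the tier edge, with the other tins undisturbed. I'll push on until it touches the lip.

Request:
{"api": "send_rows", "payload": {
  "deltas": [
    [[0.0141,0,0.009],0,20],
    [[0.0141,0,0.009],0,20],
    [[0.0141,0,0.009],0,20],
    [[0.0141,0,0.009],0,20],
    [[0.0141,0,0.009],0,20]
  ]
}}

```text
time: 22.18
ee_pos: [0.6844, -0.1017, 0.0239]
eef_rot: [0.882, 0.379, 0.254, -0.119]
wrist_force: [-0.6, 0.2, -0.5]
width: 0.0197
grip_force: 0.4
```

Request:
{"api": "send_rows", "payload": {
  "deltas": [
    [[0.0056,0,0.0036],0,20],
    [[0.0056,0,0.0036],0,20],
    [[0,0,0],0,20],
    [[0,0,0],0,20],
    [[0,0,0],0,20]
  ]
}}

```text
time: 22.8
ee_pos: [0.6869, -0.0991, 0.024]
eef_rot: [0.882, 0.379, 0.254, -0.119]
wrist_force: [-0.0, 0.1, 0.3]
width: 0.02
grip_force: 0.0
```

```bash
python3 st.py
```

```text
q [-0.419  0.793  1.579  0.829  0.769 -0.272] world [ 0.6869 -0.0991  0.024 ] F [-0.   0.1  0.3] t 22.8
rack pos [ 0.0064 -0.0913  0.024 ] tilt 32.6
[[0.843, 0.006, 0.538], [-0.005, -1.0, 0.018], [0.538, -0.018, -0.843]]
```

Request:
{"api": "send_rows", "payload": {
  "deltas": [
    [[0.0056,0,0.0036],0,20],
    [[0,0,0],0,20],
    [[0,0,0],0,20],
    [[0,0,0],0,20],
    [[0,0,0],0,20]
  ]
}}

```text
time: 23.42
ee_pos: [0.6883, -0.0976, 0.024]
eef_rot: [0.882, 0.379, 0.254, -0.119]
wrist_force: [-1.4, -1.2, -0.1]
width: 0.02
grip_force: 1.0
```

Request:
{"api": "send_rows", "payload": {
  "deltas": [
    [[0.0028,0,0.0018],0,20],
    [[0,0,0],0,20],
    [[0,0,0],0,20],
    [[0,0,0],0,20],
    [[0,0,0],0,20]
  ]
}}

```text
time: 24.05
ee_pos: [0.6886, -0.0973, 0.0239]
eef_rot: [0.882, 0.379, 0.253, -0.119]
wrist_force: [-5.9, -5.1, 1.5]
width: 0.0201
grip_force: 3.7
```

```bash
python3 st.py
```

```text
q [-0.415  0.795  1.576  0.828  0.768 -0.266] world [ 0.6886 -0.0973  0.0239] F [-5.9 -5.1  1.5] t 24.05
rack pos [ 0.0088 -0.0913  0.0239] tilt 32.5
[[0.843, 0.006, 0.537], [-0.005, -1.0, 0.018], [0.537, -0.018, -0.843]]
```

Request:
{"api": "send_rows", "payload": {
  "deltas": [
    [[-0.1386,0,-0.0883],0,20],
    [[-0.1386,0,-0.0883],0,20],
    [[-0.1386,0,-0.0883],0,20],
    [[-0.0007,-0.14,0.0025],0,20],
    [[-0.0007,-0.14,0.0025],0,20]
  ]
}}

```text
time: 24.68
ee_pos: [0.5259, -0.1467, 0.024]
eef_rot: [0.882, 0.378, 0.254, -0.119]
wrist_force: [0.3, 0.4, -0.1]
width: 0.0199
grip_force: 0.0
```

Request:
{"api": "send_rows", "payload": {
  "deltas": [
    [[0,0,0],0,20],
    [[0.036,0,0.0229],0,20],
    [[0.036,0,0.0229],0,20],
    [[0.036,0,0.0229],0,20],
    [[0.036,0,0.0229],0,20]
  ]
}}

```text
time: 25.3
ee_pos: [0.5628, -0.1089, 0.024]
eef_rot: [0.882, 0.379, 0.254, -0.119]
wrist_force: [-2.1, -2.1, 1.7]
width: 0.0202
grip_force: 1.2
```

```bash
python3 st.py 2 -7.5 23 11 -7.5 23
```

```text
q [-0.535  0.662  1.884  0.937  0.715 -0.54 ] world [ 0.5628 -0.1089  0.024 ] F [-2.1 -2.1  1.7] t 25.3
rack pos [-0.0862 -0.0081  0.024 ] tilt 32.6
[[0.843, 0.006, 0.538], [-0.005, -1.0, 0.018], [0.538, -0.018, -0.843]]
[2.0, -7.5, 23.0] tool units [ 2.46e-01 -2.00e-04  1.61e-01] mm 88.2
[11.0, -7.5, 23.0] tool units [0.0253 0.0002 0.0161] mm 9.0
```

Request:
{"api": "send_rows", "payload": {
  "deltas": [
    [[0.0308,0.0001,0.0197],0,20],
    [[0.0308,0.0001,0.0197],0,20],
    [[0.0308,0.0001,0.0197],0,20],
    [[0.0308,0.0001,0.0197],0,20],
    [[0.0308,0.0001,0.0197],0,20]
  ]
}}

```text
time: 25.92
ee_pos: [0.6, -0.0691, 0.0239]
eef_rot: [0.882, 0.379, 0.254, -0.119]
wrist_force: [-2.9, -1.1, 1.9]
width: 0.0201
grip_force: 1.4
```

Request:
{"api": "send_rows", "payload": {
  "deltas": [
    [[0.0308,0.0001,0.0197],0,20],
    [[0.0308,0.0001,0.0197],0,20],
    [[0.0225,0.0001,0.0143],0,20],
    [[0.0141,0,0.009],0,20],
    [[0,0,0],0,20]
  ]
}}

```text
time: 26.55
ee_pos: [0.6235, -0.0439, 0.0237]
eef_rot: [0.882, 0.379, 0.254, -0.119]
wrist_force: [0.1, -0.9, 0.1]
width: 0.0201
grip_force: 0.0
```

```bash
python3 st.py 9.5 -7.5 23
```

```text
q [-0.374  0.699  1.795  0.951  0.669 -0.388] world [ 0.6235 -0.0439  0.0237] F [ 0.1 -0.9  0.1] t 26.55
rack pos [ 0.0028 -0.0073  0.0237] tilt 32.6
[[0.843, 0.006, 0.538], [-0.005, -1.0, 0.019], [0.538, -0.018, -0.843]]
[9.5, -7.5, 23.0] tool units [0.0176 0.0008 0.0142] mm 6.8
```

Request:
{"api": "send_rows", "payload": {
  "deltas": [
    [[0.007,0,0.0045],0,20],
    [[0.007,0,0.0045],0,20],
    [[0.0056,0,0.0036],0,20],
    [[0,0,0],0,20],
    [[0,0,0],0,20]
  ]
}}

```text
time: 27.18
ee_pos: [0.6278, -0.0393, 0.0236]
eef_rot: [0.882, 0.379, 0.253, -0.119]
wrist_force: [-3.8, -2.9, 1.3]
width: 0.0197
grip_force: 2.7
```

Request:
{"api": "send_rows", "payload": {
  "deltas": [
    [[-0.1258,0,-0.0801],0,20],
    [[-0.1258,0,-0.0801],0,20],
    [[-0.1258,0,-0.0801],0,20],
    [[-0.0007,-0.155,0.0028],0,20],
    [[-0.0007,-0.155,0.0028],0,20]
  ]
}}

```text
time: 27.8
ee_pos: [0.4681, -0.0728, 0.0239]
eef_rot: [0.882, 0.378, 0.254, -0.119]
wrist_force: [0.4, -0.1, -0.1]
width: 0.02
grip_force: 0.0
```

Request:
{"api": "send_rows", "payload": {
  "deltas": [
    [[0,0,0],0,20],
    [[0.03,0,0.0192],0,20],
    [[0.03,0,0.0192],0,20],
    [[0.03,0,0.0192],0,20],
    [[0.03,0,0.0192],0,20]
  ]
}}

```text
time: 28.42
ee_pos: [0.499, -0.0412, 0.0237]
eef_rot: [0.882, 0.379, 0.254, -0.119]
wrist_force: [-1.4, -2.5, 1.4]
width: 0.0198
grip_force: 1.3
```

```bash
python3 st.py 2 85.5 23
```

```text
q [-0.474  0.577  2.1    1.111  0.621 -0.694] world [ 0.499  -0.0412  0.0237] F [-1.4 -2.5  1.4] t 28.425
rack pos [-0.0811  0.0848  0.0237] tilt 32.6
[[0.843, 0.006, 0.538], [-0.005, -1.0, 0.018], [0.538, -0.018, -0.843]]
[2.0, 85.5, 23.0] tool units [ 0.2322 -0.0007  0.1509] mm 83.1
```

Request:
{"api": "send_rows", "payload": {
  "deltas": [
    [[0.0295,0,0.0188],0,20],
    [[0.0295,0,0.0188],0,20],
    [[0.0295,0,0.0188],0,20],
    [[0.0295,0,0.0188],0,20],
    [[0.0295,0,0.0188],0,20]
  ]
}}

```text
time: 29.05
ee_pos: [0.5346, -0.0029, 0.0237]
eef_rot: [0.882, 0.379, 0.254, -0.119]
wrist_force: [-1.9, -2.2, 1.0]
width: 0.02
grip_force: 1.1
```

Request:
{"api": "send_rows", "payload": {
  "deltas": [
    [[0.0295,0,0.0188],0,20],
    [[0.0295,0,0.0188],0,20],
    [[0.007,0,0.0045],0,20],
    [[0.007,0,0.0045],0,20],
    [[0,0,0],0,20]
  ]
}}

```text
time: 29.68
ee_pos: [0.5519, 0.0155, 0.0238]
eef_rot: [0.882, 0.379, 0.254, -0.119]
wrist_force: [-0.7, -1.2, -0.1]
width: 0.0199
grip_force: 0.2
```

```bash
python3 st.py 9.8 85.5 23
```

```text
q [-0.31   0.61   2.014  1.136  0.574 -0.549] world [0.5519 0.0155 0.0238] F [-0.7 -1.2 -0.1] t 29.675
rack pos [-0.0035  0.0855  0.0238] tilt 32.6
[[0.843, 0.006, 0.538], [-0.005, -1.0, 0.019], [0.538, -0.018, -0.843]]
[9.8, 85.5, 23.0] tool units [0.0361 0.0002 0.026 ] mm 13.3
```

Request:
{"api": "send_rows", "payload": {
  "deltas": [
    [[0.0113,0,0.0072],0,20],
    [[0.0113,0,0.0072],0,20],
    [[0.0085,0,0.0054],0,20],
    [[0.0065,0,0.0041],0,20],
    [[0,0,0],0,20]
  ]
}}

```text
time: 30.3
ee_pos: [0.5606, 0.0249, 0.0236]
eef_rot: [0.882, 0.379, 0.253, -0.119]
wrist_force: [-7.7, -6.1, 5.0]
width: 0.02
grip_force: 5.1
```

Request:
{"api": "send_rows", "payload": {
  "deltas": [
    [[-0.1386,0,-0.0883],0,20],
    [[-0.1386,0,-0.0883],0,20],
    [[-0.1386,0,-0.0883],0,20],
    [[-0.0007,-0.1475,0.0028],0,20],
    [[-0.0007,-0.1475,0.0028],0,20]
  ]
}}

```text
time: 30.92
ee_pos: [0.395, -0.0216, 0.0238]
eef_rot: [0.882, 0.378, 0.254, -0.119]
wrist_force: [0.2, 0.2, -0.4]
width: 0.0201
grip_force: 0.0
```

Request:
{"api": "send_rows", "payload": {
  "deltas": [
    [[0,0,0],0,20],
    [[0.03,0,0.0192],0,20],
    [[0.03,0,0.0192],0,20],
    [[0.03,0,0.0192],0,20],
    [[0.03,0,0.0192],0,20]
  ]
}}

```text
time: 31.55
ee_pos: [0.4258, 0.0101, 0.0236]
eef_rot: [0.882, 0.379, 0.254, -0.119]
wrist_force: [-2.0, -1.2, 3.3]
width: 0.0196
grip_force: 1.4
```

```bash
python3 st.py 2 174 23
```

```text
q [-0.438  0.506  2.307  1.328  0.56  -0.916] world [0.4258 0.0101 0.0236] F [-2.  -1.2  3.3] t 31.55
rack pos [-0.0943  0.1732  0.0236] tilt 32.6
[[0.843, 0.006, 0.538], [-0.005, -1.0, 0.018], [0.538, -0.018, -0.843]]
[2.0, 174.0, 23.0] tool units [ 0.2696 -0.0007  0.1745] mm 96.3
```

Request:
{"api": "send_rows", "payload": {
  "deltas": [
    [[0.031,0,0.0197],0,20],
    [[0.031,0,0.0197],0,20],
    [[0.031,0,0.0197],0,20],
    [[0.031,0,0.0197],0,20],
    [[0.031,0,0.0197],0,20]
  ]
}}

```text
time: 32.17
ee_pos: [0.4631, 0.0503, 0.0237]
eef_rot: [0.882, 0.379, 0.254, -0.119]
wrist_force: [-2.4, -2.0, 1.5]
width: 0.0203
grip_force: 1.1
```

Request:
{"api": "send_rows", "payload": {
  "deltas": [
    [[0.031,0,0.0197],0,20],
    [[0.031,0,0.0197],0,20],
    [[0.0141,0,0.009],0,20],
    [[0.0085,0,0.0054],0,20],
    [[0,0,0],0,20]
  ]
}}

```text
time: 32.8
ee_pos: [0.4833, 0.0717, 0.0237]
eef_rot: [0.882, 0.379, 0.254, -0.119]
wrist_force: [-0.1, 0.2, 0.4]
width: 0.0204
grip_force: 0.0
```

```bash
python3 st.py 9.8 174 23
```

```text
q [-0.225  0.54   2.202  1.382  0.501 -0.746] world [0.4833 0.0717 0.0237] F [-0.1  0.2  0.4] t 32.8
rack pos [-0.01    0.174   0.0237] tilt 32.6
[[0.843, 0.006, 0.538], [-0.005, -1.0, 0.019], [0.538, -0.018, -0.843]]
[9.8, 174.0, 23.0] tool units [0.0544 0.0004 0.0376] mm 19.8
```

Request:
{"api": "send_rows", "payload": {
  "deltas": [
    [[0.0169,0,0.0108],0,20],
    [[0.0169,0,0.0108],0,20],
    [[0.0113,0,0.0072],0,20],
    [[0.0085,0,0.0054],0,20],
    [[0,0,0],0,20]
  ]
}}

```text
time: 33.42
ee_pos: [0.4962, 0.0857, 0.0237]
eef_rot: [0.882, 0.379, 0.254, -0.119]
wrist_force: [-1.2, -1.2, 0.2]
width: 0.0203
grip_force: 0.9
```

Request:
{"api": "send_rows", "payload": {
  "deltas": [
    [[0.0028,0,0.0018],0,20],
    [[0,0,0],0,20],
    [[0,0,0],0,20],
    [[0,0,0],0,20],
    [[0,0,0],0,20]
  ]
}}

```text
time: 34.05
ee_pos: [0.4965, 0.086, 0.0236]
eef_rot: [0.882, 0.379, 0.253, -0.119]
wrist_force: [-5.2, -4.8, 3.7]
width: 0.02
grip_force: 3.7
```

```bash
python3 st.py -40 174 23 -40 -155 23 38 -155 24 38 -55 24
```

```text
q [-0.181  0.55   2.173  1.38   0.487 -0.699] world [0.4965 0.086  0.0236] F [-5.2 -4.8  3.7] t 34.05
rack pos [0.0094 0.1743 0.0236] tilt 32.5
[[0.843, 0.005, 0.537], [-0.005, -1.0, 0.018], [0.537, -0.018, -0.843]]
[-40.0, 174.0, 23.0] tool units [-0.14   -0.     -0.0869] mm 49.4
[-40.0, -155.0, 23.0] tool units [ 0.0059  1.0965 -0.0203] mm 329.0
[38.0, -155.0, 24.0] tool units [0.2211 0.0013 0.1368] mm 78.0
[38.0, -55.0, 24.0] tool units [-0.0018 -0.3333  0.0062] mm 100.0
```

Run:
```python
import cv2,numpy as np
from h import *
a=cv2.imread("pics/top0.png")[110:310,390:570];b=cv2.imread("pics/scene0.png")[160:300,280:450]
T,S=load("top"),load("scene"); r=np.load("rack.npz");Rz=R.from_euler("z",float(r["yaw"]))
L=np.array([[.01,-.245,.211],[.01,-.235,.211],[.01,0,.211],[.038,-.15,.012],[.015,-.12,.05]])
for c,im,o in((T,a,(390,110)),(S,b,(280,160))):
    for u in proj(c,Rz.apply(L)+r["O"])/.64-o: cv2.circle(im,tuple(int(v) for v in u),1,(0,0,255),-1)
cv2.imwrite("pics/c1.png",np.hstack([cv2.resize(a,(400,444),interpolation=2),cv2.resize(b,(400,444),interpolation=2)]))
```

```text
(no output)
```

View pics/c1.png

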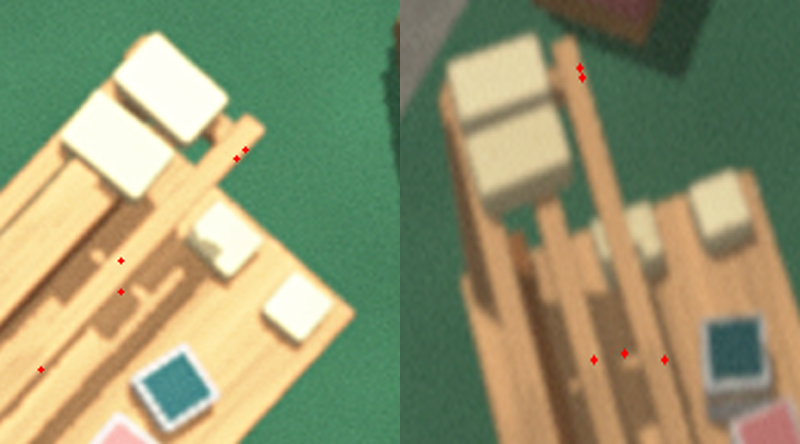

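Request:
{"api": "send_rows", "payload": {
  "deltas": [
    [[-0.07,0,-0.0445],0,20],
    [[-0.07,0,-0.0445],0,0],
    [[0.001,0.18,-0.0033],0,0],
    [[0.001,0.18,-0.0033],0,0],
    [[0.001,0.18,-0.0033],0,0]
  ]
}}

```text
time: 34.67
ee_pos: [0.5817, -0.0631, 0.0239]
eef_rot: [0.882, 0.379, 0.254, -0.119]
wrist_force: [0.6, -0.1, -0.8]
width: 0.0
grip_force: 0.0
```

Request:
{"api": "send_rows", "payload": {
  "deltas": [
    [[0.001,0.18,-0.0033],0,0],
    [[0.001,0.18,-0.0033],0,0],
    [[0.001,0.175,-0.0033],0,0],
    [[0,0,0],0,0],
    [[0,0,0],0,0]
  ]
}}

```text
time: 35.3
ee_pos: [0.6961, -0.1715, 0.0232]
eef_rot: [0.882, 0.379, 0.253, -0.12]
wrist_force: [-0.2, -0.3, -0.2]
width: 0.0004
grip_force: 0.0
```

```bash
python3 st.py 0 -150 25 40 -150 25 40 -125 25
python3 - <<'E'
from h import *
a=snap("top")["pixels"][110:300,200:400,::-1];b=snap("scene")["pixels"][110:300,180:350,::-1]
cv2.imwrite("pics/p2.png",np.hstack([cv2.resize(a,(400,380),interpolation=2),cv2.resize(b,(340,380),interpolation=2)]))
E
```

```text
q [-0.513  0.843  1.468  0.767  0.861 -0.277] world [ 0.6961 -0.1715  0.0232] F [-0.2 -0.3 -0.2] t 35.3
rack pos [-0.0397 -0.1479  0.0232] tilt 32.6
[[0.843, 0.006, 0.538], [-0.006, -1.0, 0.02], [0.538, -0.02, -0.843]]
[0.0, -150.0, 25.0] tool units [0.1149 0.0078 0.0659] mm 39.8
[40.0, -150.0, 25.0] tool units [0.1124 0.0008 0.0717] mm 40.0
[40.0, -125.0, 25.0] tool units [-0.0005 -0.0833  0.0017] mm 25.0
```

View pics/p2.png

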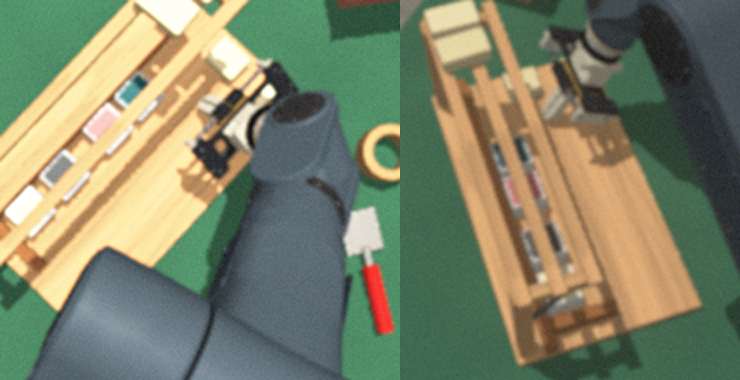

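All four tins now stand along the lip; in the top crop teal is at (132,90), rose (100,123), grey (60,165) and cream (25,205). I'll insert the shut fingers to the right of teal and push the row left.

Request:
{"api": "send_rows", "payload": {
  "deltas": [
    [[0.0575,0.0039,0.033],0,0],
    [[0.0575,0.0039,0.033],0,0],
    [[0.0562,0,0.0358],0,0],
    [[0.0562,0,0.0358],0,0],
    [[0,0,0],0,0]
  ]
}}

```text
time: 36.02
ee_pos: [0.7539, -0.1138, 0.0254]
eef_rot: [0.882, 0.38, 0.254, -0.12]
wrist_force: [0.7, 0.1, 0.6]
width: 0.0006
grip_force: 0.0
```

Request:
{"api": "send_rows", "payload": {
  "deltas": [
    [[0,-0.0333,0.0007],0,0],
    [[0,-0.0333,0.0007],0,0],
    [[0,-0.0333,0.0007],0,0],
    [[0,-0.0333,0.0007],0,0],
    [[0,0,0],0,0]
  ]
}}

```text
time: 36.65
ee_pos: [0.7238, -0.0873, 0.0258]
eef_rot: [0.882, 0.379, 0.254, -0.12]
wrist_force: [-0.1, 0.5, -0.4]
width: 0.0005
grip_force: 0.0
```

```bash
python3 st.py
```

```text
q [-0.38   0.832  1.485  0.796  0.788 -0.187] world [ 0.7238 -0.0873  0.0258] F [-0.1  0.5 -0.4] t 36.65
rack pos [ 0.0403 -0.11    0.0258] tilt 32.6
[[0.843, 0.006, 0.538], [-0.005, -1.0, 0.019], [0.538, -0.019, -0.843]]
```

Request:
{"api": "send_rows", "payload": {
  "deltas": [
    [[0,-0.03,0.0006],0,0],
    [[0,-0.03,0.0006],0,0],
    [[0,-0.03,0.0006],0,0],
    [[0,-0.03,0.0006],0,0],
    [[0,-0.03,0.0006],0,0]
  ]
}}

```text
time: 37.28
ee_pos: [0.6917, -0.0566, 0.0259]
eef_rot: [0.882, 0.379, 0.254, -0.119]
wrist_force: [2.5, -5.8, -0.0]
width: 0.0003
grip_force: 2.8
```

Request:
{"api": "send_rows", "payload": {
  "deltas": [
    [[0,-0.03,0.0006],0,0],
    [[0,-0.02,0.0004],0,0],
    [[0,0,0],0,0],
    [[0,0,0],0,0],
    [[0,0,0],0,0]
  ]
}}

```text
time: 37.9
ee_pos: [0.6807, -0.0458, 0.0255]
eef_rot: [0.882, 0.379, 0.253, -0.12]
wrist_force: [-0.5, -0.1, 0.7]
width: 0.0002
grip_force: 0.0
```

```bash
python3 st.py
python3 - <<'E'
from h import *
a=snap("top")["pixels"][140:290,190:350,::-1];b=snap("scene")["pixels"][150:290,220:310,::-1]
cv2.imwrite("pics/p3.png",np.hstack([cv2.resize(a,(480,450),interpolation=2),cv2.resize(b,(289,450),interpolation=2)]))
E
```

```text
q [-0.342  0.763  1.641  0.873  0.71  -0.256] world [ 0.6807 -0.0458  0.0255] F [-0.5 -0.1  0.7] t 37.9
rack pos [ 0.0407 -0.0501  0.0255] tilt 32.6
[[0.843, 0.006, 0.538], [-0.005, -1.0, 0.02], [0.538, -0.019, -0.843]]
```

View pics/p3.png

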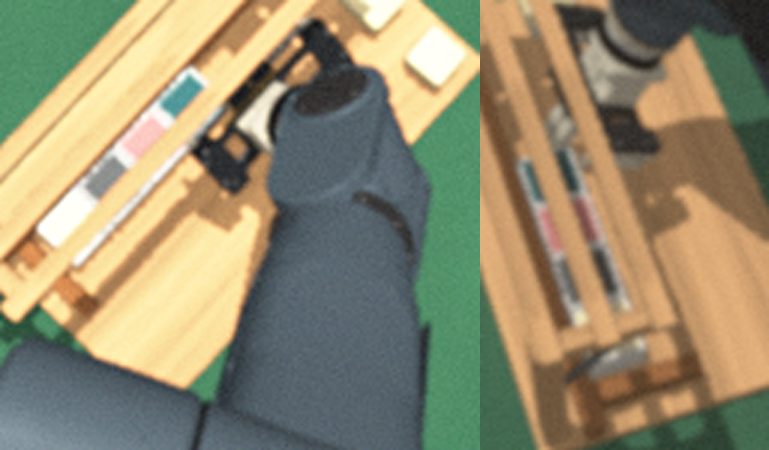

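The tins stand in one tight, straight row, with a small gap left before the stop. I'll push gently until it makes contact.

Request:
{"api": "send_rows", "payload": {
  "deltas": [
    [[0,-0.0133,0.0003],0,0],
    [[0,-0.0133,0.0003],0,0],
    [[0,-0.0067,0.0001],0,0],
    [[0,0,0],0,0],
    [[0,0,0],0,0]
  ]
}}

```text
time: 38.62
ee_pos: [0.6741, -0.0397, 0.0258]
eef_rot: [0.882, 0.379, 0.254, -0.119]
wrist_force: [2.8, -4.2, -0.4]
width: 0.0003
grip_force: 2.4
```

Request:
{"api": "send_rows", "payload": {
  "deltas": [
    [[0,-0.005,0],0,0],
    [[0,0,0],0,0],
    [[0,0,0],0,0],
    [[0,0,0],0,0],
    [[0,0,0],0,0]
  ]
}}

```text
time: 39.25
ee_pos: [0.6729, -0.0386, 0.0258]
eef_rot: [0.882, 0.379, 0.254, -0.119]
wrist_force: [3.2, -4.0, -0.4]
width: 0.0005
grip_force: 2.5
```

Request:
{"api": "send_rows", "payload": {
  "deltas": [
    [[0,-0.005,0],0,0],
    [[0,0,0],0,0],
    [[0,0,0],0,0],
    [[0,0,0],0,0],
    [[0,0,0],0,0]
  ]
}}

```text
time: 39.88
ee_pos: [0.6717, -0.0374, 0.0258]
eef_rot: [0.882, 0.379, 0.254, -0.119]
wrist_force: [4.0, -3.9, -1.1]
width: 0.0008
grip_force: 2.5
```

```bash
python3 st.py
```

```text
q [-0.333  0.749  1.673  0.892  0.693 -0.271] world [ 0.6717 -0.0374  0.0258] F [ 4.  -3.9 -1.1] t 39.875
rack pos [ 0.0406 -0.0378  0.0258] tilt 32.6
[[0.843, 0.006, 0.538], [-0.005, -1.0, 0.018], [0.538, -0.018, -0.843]]
```

Request:
{"api": "send_rows", "payload": {
  "deltas": [
    [[0,-0.005,0],0,0],
    [[0,0,0],0,0],
    [[0,0,0],0,0],
    [[0,0,0],0,0],
    [[0,0,0],0,0]
  ]
}}

```text
time: 40.5
ee_pos: [0.6706, -0.0364, 0.0258]
eef_rot: [0.882, 0.379, 0.254, -0.119]
wrist_force: [2.9, -3.6, -0.8]
width: 0.0006
grip_force: 2.3
```

Request:
{"api": "send_rows", "payload": {
  "deltas": [
    [[0,-0.005,0],0,0],
    [[0,0,0],0,0],
    [[0,0,0],0,0],
    [[0,0,0],0,0],
    [[0,0,0],0,0]
  ]
}}

```text
time: 41.12
ee_pos: [0.67, -0.0359, 0.0261]
eef_rot: [0.882, 0.379, 0.254, -0.119]
wrist_force: [5.1, -5.9, -1.5]
width: 0.0004
grip_force: 3.7
```

```bash
python3 st.py
```

```text
q [-0.332  0.745  1.679  0.896  0.689 -0.275] world [ 0.67   -0.0359  0.0261] F [ 5.1 -5.9 -1.5] t 41.125
rack pos [ 0.0406 -0.0356  0.0261] tilt 32.6
[[0.843, 0.005, 0.538], [-0.005, -1.0, 0.017], [0.538, -0.017, -0.843]]
```

Force is starting to rise at y = -35.6, so two more small steps should confirm contact.

Request:
{"api": "send_rows", "payload": {
  "deltas": [
    [[0,-0.005,0],0,0],
    [[0,0,0],0,0],
    [[0,0,0],0,0],
    [[0,0,0],0,0],
    [[0,0,0],0,0]
  ]
}}

```text
time: 41.75
ee_pos: [0.67, -0.0359, 0.0266]
eef_rot: [0.882, 0.378, 0.255, -0.117]
wrist_force: [7.5, -9.3, -0.8]
width: 0.0005
grip_force: 6.2
```

Request:
{"api": "send_rows", "payload": {
  "deltas": [
    [[0,-0.004,0],0,0],
    [[0,0,0],0,0],
    [[0,0,0],0,0],
    [[0,0,0],0,0],
    [[0,0,0],0,0]
  ]
}}

```text
time: 42.38
ee_pos: [0.6699, -0.0359, 0.027]
eef_rot: [0.882, 0.378, 0.255, -0.116]
wrist_force: [11.0, -12.7, -1.6]
width: 0.0005
grip_force: 8.2
```

```bash
python3 st.py
```

```text
q [-0.331  0.742  1.684  0.901  0.682 -0.278] world [ 0.6699 -0.0359  0.027 ] F [ 11.  -12.7  -1.6] t 42.375
rack pos [ 0.0405 -0.0355  0.027 ] tilt 32.6
[[0.843, 0.002, 0.538], [-0.005, -1.0, 0.011], [0.538, -0.012, -0.843]]
```

Request:
{"api": "send_rows", "payload": {
  "deltas": [
    [[0,0.06,-0.001],0,0],
    [[-0.1125,0,-0.0717],0,20],
    [[-0.1125,0,-0.0717],0,20],
    [[-0.0005,-0.1,0.0018],0,20],
    [[-0.0005,-0.103,0.0018],0,20]
  ]
}}

```text
time: 43.0
ee_pos: [0.5801, -0.0614, 0.0256]
eef_rot: [0.882, 0.379, 0.253, -0.12]
wrist_force: [0.7, -0.5, -0.1]
width: 0.0196
grip_force: 0.0
```

```bash
python3 st.py 1 10 24 9.8 10 24 -20 10 24 -20 70 24
```

```text
q [-0.437  0.657  1.889  0.979  0.672 -0.488] world [ 0.5801 -0.0614  0.0256] F [ 0.7 -0.5 -0.1] t 43.0
rack pos [-0.0399  0.0121  0.0256] tilt 32.6
[[0.843, 0.006, 0.538], [-0.006, -1.0, 0.02], [0.538, -0.02, -0.843]]
[1.0, 10.0, 24.0] tool units [0.1121 0.0077 0.0775] mm 41.0
[9.8, 10.0, 24.0] tool units [0.0247 0.0002 0.0158] mm 8.8
[-20.0, 10.0, 24.0] tool units [-0.0837 -0.0006 -0.0534] mm 29.8
[-20.0, 70.0, 24.0] tool units [-0.0012 -0.2     0.004 ] mm 60.0
```

Request:
{"api": "send_rows", "payload": {
  "deltas": [
    [[0.056,0.0039,0.0388],0,20],
    [[0.056,0.0039,0.0388],0,20],
    [[0.0113,0,0.0072],0,20],
    [[0.0085,0,0.0054],0,20],
    [[0.005,0,0.0032],0,20]
  ]
}}

```text
time: 43.62
ee_pos: [0.6167, -0.0282, 0.0238]
eef_rot: [0.882, 0.379, 0.253, -0.119]
wrist_force: [-10.3, -9.4, 5.6]
width: 0.02
grip_force: 6.7
```

Request:
{"api": "send_rows", "payload": {
  "deltas": [
    [[0,0,0],0,20],
    [[-0.0837,0,-0.0534],0,20],
    [[-0.0006,-0.1,0.002],0,20],
    [[-0.0006,-0.1,0.002],0,20],
    [[0.0562,0,0.0358],0,20]
  ]
}}

```text
time: 44.25
ee_pos: [0.5652, 0.0069, 0.0239]
eef_rot: [0.882, 0.378, 0.253, -0.12]
wrist_force: [1.0, -1.2, -0.4]
width: 0.0199
grip_force: 0.0
```

Request:
{"api": "send_rows", "payload": {
  "deltas": [
    [[0.0141,0,0.009],0,20],
    [[0.0085,0,0.0054],0,20],
    [[0.0056,0,0.0036],0,20],
    [[0,0,0],0,20],
    [[0,0,0],0,20]
  ]
}}

```text
time: 44.88
ee_pos: [0.5734, 0.0128, 0.0239]
eef_rot: [0.882, 0.378, 0.253, -0.119]
wrist_force: [-5.0, -5.9, 2.9]
width: 0.0199
grip_force: 4.1
```

```bash
python3 st.py
```

```text
q [-0.301  0.631  1.959  1.094  0.583 -0.489] world [0.5734 0.0128 0.0239] F [-5.  -5.9  2.9] t 44.875
rack pos [0.0094 0.068  0.0239] tilt 32.5
[[0.844, 0.005, 0.537], [-0.006, -1.0, 0.018], [0.537, -0.018, -0.843]]
```

Request:
{"api": "send_rows", "payload": {
  "deltas": [
    [[0,0,0],0,20],
    [[-0.0837,0,-0.0534],0,20],
    [[-0.0006,-0.1,0.002],0,20],
    [[-0.0006,-0.1,0.002],0,20],
    [[0.0562,0,0.0358],0,20]
  ]
}}

```text
time: 45.5
ee_pos: [0.5218, 0.0484, 0.0237]
eef_rot: [0.882, 0.378, 0.253, -0.12]
wrist_force: [-0.1, 0.4, 0.0]
width: 0.0202
grip_force: 0.0
```

Request:
{"api": "send_rows", "payload": {
  "deltas": [
    [[0.0141,0,0.009],0,20],
    [[0.0085,0,0.0054],0,20],
    [[0.0056,0,0.0036],0,20],
    [[0,0,0],0,20],
    [[0,0,0],0,20]
  ]
}}

```text
time: 46.12
ee_pos: [0.53, 0.0543, 0.0237]
eef_rot: [0.882, 0.378, 0.253, -0.119]
wrist_force: [-6.4, -7.5, 3.9]
width: 0.0197
grip_force: 4.7
```

Request:
{"api": "send_rows", "payload": {
  "deltas": [
    [[0,0,0],0,20],
    [[-0.0837,0,-0.0534],0,20],
    [[-0.0006,-0.098,0.002],0,20],
    [[-0.0006,-0.098,0.002],0,20],
    [[0.0562,0,0.0358],0,20]
  ]
}}

```text
time: 46.75
ee_pos: [0.4793, 0.089, 0.0235]
eef_rot: [0.882, 0.378, 0.253, -0.12]
wrist_force: [0.7, -0.9, -0.1]
width: 0.0199
grip_force: 0.0
```

Request:
{"api": "send_rows", "payload": {
  "deltas": [
    [[0.0141,0,0.009],0,20],
    [[0.0085,0,0.0054],0,20],
    [[0.0056,0,0.0036],0,20],
    [[0,0,0],0,20],
    [[0,0,0],0,20]
  ]
}}

```text
time: 47.38
ee_pos: [0.4874, 0.095, 0.0236]
eef_rot: [0.882, 0.378, 0.253, -0.119]
wrist_force: [-7.0, -7.7, 4.8]
width: 0.0199
grip_force: 5.2
```

```bash
python3 st.py
```

```text
q [-0.162  0.541  2.196  1.423  0.476 -0.726] world [0.4874 0.095  0.0236] F [-7.  -7.7  4.8] t 47.375
rack pos [0.0097 0.187  0.0236] tilt 32.5
[[0.844, 0.004, 0.536], [-0.006, -1.0, 0.017], [0.536, -0.018, -0.844]]
```

Request:
{"api": "send_rows", "payload": {
  "deltas": [
    [[-0.12,0,-0.077],0,20],
    [[-0.12,0,-0.077],0,20],
    [[0.09,0,-0.14],0,20],
    [[0.09,0,-0.14],0,20],
    [[0.09,0,-0.14],0,20]
  ]
}}

```text
time: 48.0
ee_pos: [0.4314, 0.0315, 0.1748]
eef_rot: [0.882, 0.378, 0.253, -0.119]
wrist_force: [1.2, 0.4, -0.5]
width: 0.02
grip_force: 0.0
```

Request:
{"api": "send_rows", "payload": {
  "deltas": [
    [[-0.05,0.1,-0.14],0,20],
    [[-0.05,0.12,-0.1],0,20],
    [[-0.05,0.12,-0.1],0,20],
    [[-0.05,0.12,-0.1],0,20],
    [[0,0,0],0,20]
  ]
}}

```text
time: 48.62
ee_pos: [0.4506, -0.1549, 0.2505]
eef_rot: [0.883, 0.378, 0.254, -0.118]
wrist_force: [0.7, -0.1, 0.2]
width: 0.02
grip_force: 0.0
```

```bash
python3 st.py
cat > fin.py <<'E'
from h import *
T=snap("top");S=snap("scene"); r=np.load("rack.npz");Rz=R.from_euler("z",float(r["yaw"]))
out=[]
for c,o,sz in((T,(185,135),(160,150)),(S,(215,145),(110,150))):
    k=3; im=cv2.resize(c["pixels"][o[1]:o[1]+sz[1],o[0]:o[0]+sz[0],::-1],None,fx=k,fy=k,interpolation=2)
    for y in(220,160,100,40,-20):     # expected seams, red at front top edge, lid height
        for u in proj(c,Rz.apply(np.array([[.015,y/1000,.048],[.075,y/1000,.048]]))+r["O"]):
            cv2.circle(im,tuple(int(v) for v in (u-o)*k),2,(0,0,255),-1)
    out.append(im)
cv2.imwrite("pics/fin.png",np.hstack(out))
E
python3 fin.py
```

```text
q [-0.754  0.164  1.933  0.632  1.145 -0.29 ] world [ 0.4506 -0.1549  0.2505] F [ 0.7 -0.1  0.2] t 48.625
rack pos [-0.1968  0.0415  0.2505] tilt 32.5
[[0.843, 0.002, 0.538], [-0.007, -1.0, 0.015], [0.538, -0.016, -0.843]]
```

View pics/fin.png

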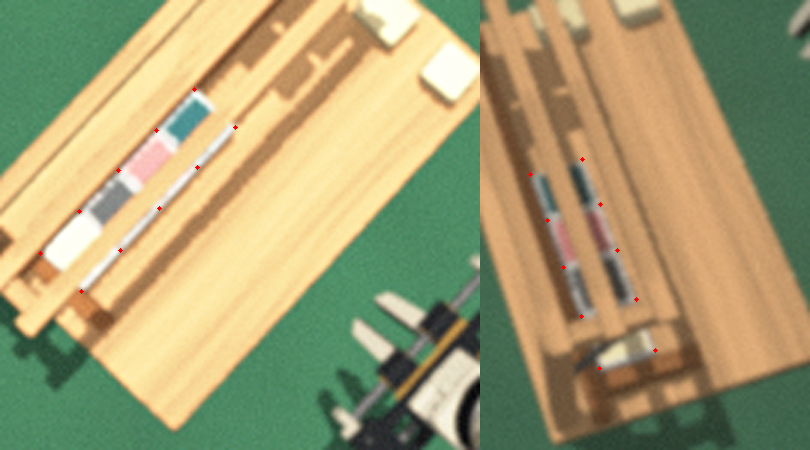

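The final view shows the row straight and closed, running from the stop at top-crop px (82,291) to (236,127). The seams match the expected 60 mm places, and the arm is clear of everything.

```bash
python3 -c "
from plant import order
print(order.sign_off())"
```

```text
the job is handed in; nothing more can be done
None
```

I handed the job in at about 49 s: all four tins stand in one closed row against the back lip and left end stop, with every lid pressed home at 19–41 N. The hand-in returned no verdict.

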